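# Set the torque tester to the yellow range and zero it

## Task

Set the bench torque tester to the yellow range: with your fingertips gently push the black tab of its rotary range selector round, without gripping it, until the selector's pointer stands over the yellow spot. Then press the white zero button down fully and let it come back up. Leave the loose socket, cap, bushing, breaker bar and bottle where they are.

Things in the scene. Friction and masses are not known exactly. Their poses are not given: they have to be found in the camera images.
- console: bench torque tester: pale grey fixed box 270 (its x) by 300 mm (its y), 50 mm high, flat top. Origin: centre of its underside, z up; its front faces its -x, to the robot. Selector axis upright at (-10, 0) mm, zero button at (90, -95) mm in this frame. A torque boss, 48 mm diameter, sticks 35 mm out of its left (+y) side, about level with its top
- selector: rotary range selector on the tester, an aluminium disc 96 mm across, its top 19 mm above the tester's top; cannot be lifted. Origin on the upright turning axis, level with the tester's top (50 mm above the counter), z up; tab and pointer lie along its own -x. No detents: friction (0.22 N m, 3 to 4 N at the tab) holds it where left. More than 25 N from the fingers counts as gripping or forcing it
- tab_mid (a point): middle of the black tab, an upright radial fin 10 mm thick, 40 to 85 mm from the axis, 3 to 34 mm above the tester's top. This point: 66 mm from the axis, 18.5 mm above the top. The tab starts within 15 degrees of pointing to the tester's front (its -x) and turns up to 100 degrees either way from there to hard stops; pushed sideways it turns the selector
- pointer_tip (a point): tip of the thin black pointer (no collisions) that continues the tab outward, from 85 to 100 mm from the axis; the tip is 100 mm from the selector's axis, 5 mm above the tester's top
- mark_yellow: the yellow spot, the wanted range: a flat painted disc of 18 mm diameter on the tester's top, 100 mm from the selector's axis. Four such spots (yellow, green, blue, red, in changing order) lie 40 and 80 degrees either side of the tester's front direction. Origin at its centre
- zero_button (a joint): travel of the white zero button, m: 0 up, 0.006 fully down; springs back up by itself, 4 N at full travel
- zero_button_top (a point): centre of the top face of the white zero button, 30 mm diameter, on the tester's top at its far right; it is pressed straight down
- socket_small: loose steel hex socket, upright, 26 mm diameter, 36 mm tall, standing on top of the tester near its far left corner. Origin at the centre of its underside; a bystander, to be left where it is
- thread_cap: loose squat orange plastic thread protector cap, 46 mm diameter, 24 mm tall, standing on top of the tester behind the selector. Origin at the centre of its underside; a bystander, to be left where it is
- bushing: loose bronze bushing, upright ring, 40 mm outside diameter, 30 mm tall, on the counter to the left. Origin at the centre of its underside; a bystander, to be left where it is
- breaker_bar: loose grey cast iron breaker bar lying on the counter to the right, 315 mm long along its x axis, up to 41 mm high at its head. Origin at the middle of its underside, below the bar; a bystander, to be left where it is
- oil_bottle: loose blue oil bottle, 52 mm diameter, 130 mm tall, upright, on the counter to the left. Origin at the centre of its underside; a bystander, to be left where it is

How it is judged:
By the outcome, as a careful person would: the job done as asked, in the order asked, and still so for the second after the job is handed in, with the robot touching nothing.
It also fails if it takes over 45 s, if anything falls off the work surface, if the arm or the gripper's body presses on something with over 40 N, if the wrist force passes 120 N, or if a joint passes its speed limit or range.

## Robot

A 6-joint arm with a two-finger parallel gripper is mounted at the origin on the work surface. World frame = base frame: x ahead of the robot, y to its left, z up, the work surface at z = 0. Lengths are in mm, angles in rad, forces in N, time in s.
With the tool pointing down it reaches from about 275 to 750 mm from the base axis. Payload 10.2 kg.
Tool frame: the origin (TCP) lies at the very end of the fingers, on their centre line; the grasp point (between the pads) lies 19 mm behind it; z points along the fingers, y is the line along which they close (so a half turn about z gives the same grasp; the last joint's range is limited). The gripper opens to 85 mm and grips with 20 to 120 N. Pads are 22 mm wide; open, the fingers measure 114 mm over their backs; the gripper's body (76 mm by 85 mm) begins 54 mm behind the grasp point. The pads swing forward as they close: fully open they stand 13 mm farther back than shut.
Start: joints at [0.96, 0.313, 1.498, -0, 1.331, -0.223], TCP at [198.543, 486.016, 231.294] pointing down, gripper open.
Joint ranges: [-2.94, 2.94], [-0.97, 2.17], [0.19, 2.56], [-1.23, 4.37], [0.02, 3.11], [-2.88, 2.88]. Speed limits (rad/s): [2.39, 2.39, 3.01, 3.14, 3.14, 3.14].

## Interface

Orientations are given as a unit quaternion [w, x, y, z].
In Python, from rig import ctrl gives the robot as it stands.
- The arm moves only by the shell command python3 -m inch 'ROWS' [OPENING] [FORCE]. ROWS is text: rows parted by semicolons, each of 6 numbers parted by spaces: the shift along the tool's x, y, z in mm, then the turn, a rotation vector about the tool's x, y, z in units of 6 degrees (1.0 is 6 degrees). A call has exactly 10 rows; each row shifts and turns the commanded pose from where the row before left it, along the tool's axes as they then stand; what a row does not reach is not made up. A row lasts 1/12 s, in which the tool goes at most 41.7 mm and 7.16 degrees, less where a joint would pass 70% of its speed; a pose out of reach is approached as far as the arm can. A call with a gripper value outside its range is refused whole. OPENING is the opening, from 0 (shut) to 1 (fully open), set as the call begins (- or left out, the last holds). The fingers move at their own pace and stop on an object; FORCE is the grip in N (left out, the last holds). Time passes only in rows, so rows that do not move let the fingers close, or fill a call up. It gives the time, the measured TCP pose, the force, the opening and the grip force at its end, in the units of the state.
- ctrl.sense(): the state, without advancing time (a new reading comes with each control period).
- ctrl.capture(name): name is "scene" or "top" or "wrist"; returns a dict with "image" (420x560x3 uint8, red, green, blue), "intrinsics" (3x3 intrinsics, pixels), "rvec" (rotation vector, rad) and "tvec" (3), from world to camera coordinates, as OpenCV has them. Camera axes: x right, y down, z forward; pixel columns grow to the right and rows downward; lengths in mm; the calibration is good to about 2 mm. A picture is of the moment at which its call begins. There is no depth.
- ctrl.finish_job(): hands the job in; it is judged then, once.
The state is a dict: "time_s": time; "joints": joint angles; "dq": joint speeds; "tau": joint torques, N m; "eef_pos": TCP position; "ee_rot": TCP orientation; "force": force on the tool from outside, world axes, zero at the start; "wrist_torque": the same for the moment, N m; "grip_width": opening from 0.0 (shut) to 1.0 (fully open); "grip_force": force on a finger pad.
Only numpy, scipy, OpenCV 4.12 (cv2) and the standard library are available. Lean on these libraries where they do the work, as an engineer would, in place of code of your own. Each camera call takes 0.05 s, during which the arm holds its last target. There are 200 camera calls.

## Working session

There is one attempt and no reset: what is moved stays moved. The work goes in short steps, Python scripts to look and compute and a shell command to move; the robot and the scene stay as the last step left them, time stands still between calls to the robot, and variables do not carry over. Pictures are saved under pics/ and viewed, at most 10 in all, crops included, and the job is handed in when it is done.

```bash
mkdir -p pics; cat > h.py <<'E'
import numpy as np, cv2
from rig import ctrl
def ray(c,u,v,z):
    R,_=cv2.Rodrigues(np.array(c["rvec"],float)); t=np.array(c["tvec"],float).ravel()
    d=R.T@np.linalg.inv(np.array(c["intrinsics"]))@np.array([u,v,1.]); o=-R.T@t
    return o+d*(z-o[2])/d[2]
def proj(c,p):
    return cv2.projectPoints(np.array([p],float),np.array(c["rvec"],float),np.array(c["tvec"],float),np.array(c["intrinsics"],float),None)[0].ravel()
def cap(n,f=None):
    c=ctrl.capture(n)
    if f: cv2.imwrite(f"pics/{f}.png",c["image"][:,:,::-1])
    return c
E
python3 - <<'E'
from h import *
import pickle
C={n:cap(n,n+"0") for n in("scene","top")}
pickle.dump(C,open("c0.pkl","wb"))
cv2.imwrite("pics/both0.png",cv2.resize(np.vstack([C["top"]["image"],C["scene"]["image"]])[:,:,::-1],(400,600)))
print(ctrl.sense())
R={"yellow":(22,35),"green":(45,80),"blue":(100,125),"red":(0,6)}
for n,c in C.items():
    h=cv2.cvtColor(c["image"],cv2.COLOR_RGB2HSV)
    for k,(a,b) in R.items():
        m=cv2.inRange(h,(a,120,80),(b,255,255))
        N,_,s,ce=cv2.connectedComponentsWithStats(m)
        for i in range(1,N):
            if s[i,4]>25: print(n,k,s[i].tolist(),ce[i].round(1),ray(c,*ce[i],50).round(1))
E
```

```text
{'time_s': 0.1, 'joints': array([ 9.59584765e-01,  3.13356690e-01,  1.49831366e+00,  2.13126634e-05,
        1.33102347e+00, -2.23356930e-01]), 'dq': array([ 1.27992723e-03, -2.47078704e-04, -3.02229132e-03,  1.26891476e-03,
        8.11341392e-05,  1.93958533e-04]), 'tau': array([ 1.74842800e-03, -4.12899363e+01, -2.60140961e+01, -2.32538905e-04,
        3.03518340e-03,  1.51883455e-05]), 'eef_pos': array([198.4139596 , 485.82758395, 230.8292878 ]), 'ee_rot': array([-2.32602111e-04,  1.92716529e-01,  9.81254318e-01, -4.99145074e-04]), 'force': array([-0.25093262, -0.04741747, -0.36635122]), 'wrist_torque': array([0.02000916, 0.05769016, 0.00401354]), 'grip_force': 0.0, 'grip_width': 1.0003653482509514}
scene yellow [265, 195, 7, 6, 29] [268.3 197.2] [495.5 -13.9  50. ]
scene yellow [467, 194, 11, 12, 95] [471.9 199. ] [568.4 493.3  50. ]
scene blue [533, 90, 27, 68, 1360] [548.7 120.4] [324.2 833.2  50. ]
scene blue [524, 94, 17, 65, 358] [531.5 126.7] [342.6 770.2  50. ]
scene blue [454, 203, 21, 20, 261] [464.4 212.5] [605.1 458.6  50. ]
scene blue [190, 222, 7, 6, 31] [193.  224.
[... 407 characters left out ...]
1 189.5] [634.4 470.7  50. ]
top yellow [282, 232, 6, 6, 27] [284.7 234.5] [496.5 -13.9  50. ]
top blue [493, 59, 49, 18, 773] [516.8  67.5] [ 974.9 -708.7   50. ]
top blue [474, 77, 16, 44, 239] [479.4  99. ] [ 878.9 -588.5   50. ]
top blue [497, 147, 47, 58, 765] [514.3 181.3] [ 631.3 -658.2   50. ]
top blue [0, 169, 45, 104, 2497] [ 14.6 210.8] [579.8 738.   50. ]
top blue [115, 185, 11, 17, 89] [121.3 191.4] [628.4 441.6  50. ]
top blue [9, 189, 44, 85, 412] [ 30.3 231.2] [521.3 688.9  50. ]
top blue [350, 209, 6, 6, 26] [352.4 211.9] [ 554.9 -202.5   50. ]
top red [505, 219, 50, 61, 1102] [523.8 250.6] [ 438.2 -659.4   50. ]
top red [301, 248, 6, 7, 29] [303.6 251. ] [450.1 -64.   50. ]
```

View pics/top0.png

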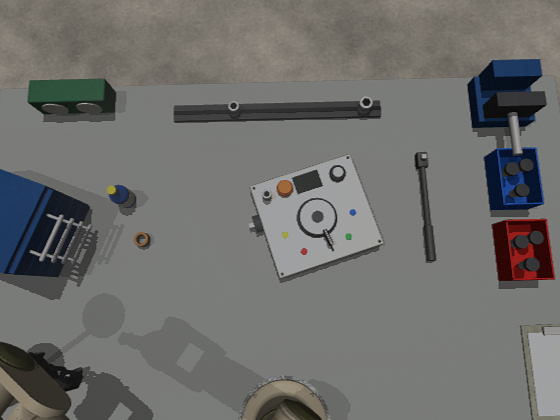

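View pics/scene0.png

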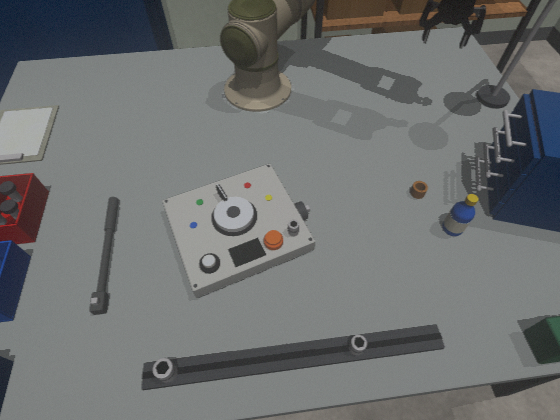

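The top view has the tester around (315,215), with the tab and pointer running from (323,232) to (333,247). The spots are yellow (285,234), red (304,251), green (349,237) and blue (352,212). Yellow is the leftmost spot, so the tab has to turn clockwise as seen from above.

```bash
cat >> h.py <<'E'
Y=np.array([496.,-13.9]);B=np.array([554.3,-202.5])
f=np.array([-(Y-B)[1],(Y-B)[0]]); f/=np.linalg.norm(f)
AX=(Y+B)/2-100*np.cos(np.radians(80))*f; X=-f; YY=np.array([-X[1],X[0]])
BT=AX+100*X-95*YY
ang=lambda p:np.degrees(np.arctan2(*(np.array(p)[:2]-AX)[::-1]))%360
def samp(c,a,r,z):
    p=AX+r*np.array([np.cos(np.radians(a)),np.sin(np.radians(a))]); u=proj(c,[*p,z])
    return float(cv2.remap(cv2.cvtColor(c["image"],cv2.COLOR_RGB2GRAY).astype(np.float32),np.float32([[u[0]]]),np.float32([[u[1]]]),cv2.INTER_LINEAR)[0,0])
def pointer(c,lo=90,hi=305):
    A=np.arange(lo,hi,1.); S=np.array([np.mean([samp(c,a,r,55) for r in (90,94,98)]) for a in A]); i=np.argsort(S)[:7]
    return [(A[k],round(S[k])) for k in i]
E
python3 - <<'E'
from h import *
import pickle
C=pickle.load(open("c0.pkl","rb"))
print("axis",AX,"yaw",np.degrees(np.arctan2(X[1],X[0])),"front",ang(AX+f),"yel",ang(Y),"btn",BT)
for n,c in C.items(): print(n,pointer(c),"btnpix",proj(c,[*BT,60]),"axpix",proj(c,[*AX,69]))
t=cv2.resize(C["top"]["image"][145:285,240:390],(600,560),interpolation=cv2.INTER_CUBIC)
for a in range(180,260,10):
    u=(proj(C["top"],[*(AX+100*np.array([np.cos(np.radians(a)),np.sin(np.radians(a))])),55])-[240,145])*4
    cv2.circle(t,(int(u[0]),int(u[1])),2,(255,0,255),-1)
cv2.imwrite("pics/t1.png",t[:,:,::-1])
E
```

```text
axis [ 541.74025738 -103.07162245] yaw 17.177416162613614 front 197.1774161626127 yel 117.15538960640349 btn [ 665.33623364 -164.30098348]
scene [(np.float64(203.0), 62), (np.float64(204.0), 73), (np.float64(202.0), 74), (np.float64(156.0), 90), (np.float64(158.0), 90), (np.float64(157.0), 91), (np.float64(155.0), 92)] btnpix [209.11824593 262.25203365] axpix [233.15002159 211.6757771 ]
top [(np.float64(203.0), 54), (np.float64(204.0), 55), (np.float64(202.0), 84), (np.float64(276.0), 93), (np.float64(277.0), 94), (np.float64(205.0), 94), (np.float64(278.0), 95)] btnpix [337.11330893 172.67205196] axpix [317.17220399 216.32356682]
```

View pics/t1.png

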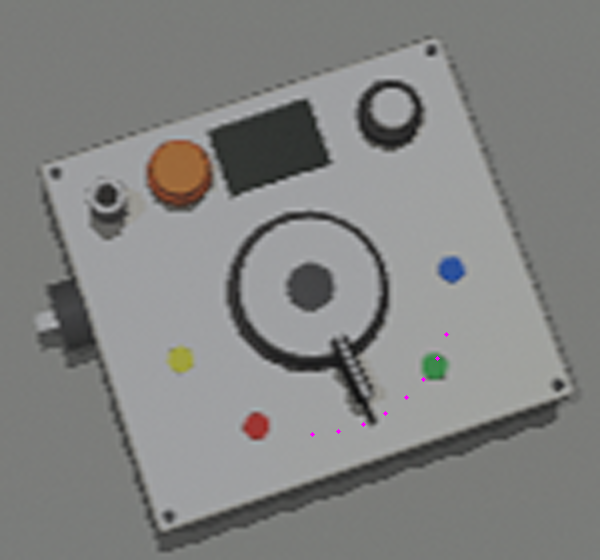

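The tab stands at about 203.3° and yellow is at 117.2°, so it needs about 86° clockwise. The picture confirms the tab and shows a clear top on its green side. I'll approach that side with the fingers shut.

```bash
cat >> h.py <<'E'
from scipy.spatial.transform import Rotation as Ro
def where(tab=None):
    s=ctrl.sense(); q=s["ee_rot"]; R=Ro.from_quat([q[1],q[2],q[3],q[0]]).as_matrix(); p=s["eef_pos"]
    print("t",round(s["time_s"],2),"p",p.round(1),"yhead",np.degrees(np.arctan2(R[1,1],R[0,1])).round(2),"z",R[:,2].round(3),"F",s["force"].round(1),"grip",round(s["grip_width"],2))
    print("axis in tool",(R.T@(np.array([*AX,60])-p)).round(1),"button",(R.T@(np.array([*BT,60])-p)).round(1)); return s
E
python3 -m inch '-20 -19 0 0 0 0; -25 -23.5 0 0 0 0; -26.5 -24.8 0 0 0 0; -26.5 -24.8 0 0 0 0; -26.5 -24.8 0 0 0 0; -26.5 -24.8 0 0 0 0; -26.5 -24.8 0 0 0 0; -26.5 -24.8 0 0 0 0; -26.5 -24.8 0 0 0 0; -26.5 -24.8 0 0 0 0' 0 20
python3 -m inch '-26.5 -24.8 0 0 0 0; -26.5 -24.8 0 0 0 0; -26.5 -24.8 0 0 0 0; -26.5 -24.8 0 0 0 0; -26.5 -24.8 0 0 0 0; -26.5 -24.8 0 0 0 0; -26.5 -24.8 0 0 0 0; -26.5 -24.8 0 0 0 0; -26.5 -24.8 0 0 0 0; -20 -19 0 0 0 0'
python3 -m inch '0 0 10 0 0 0.8; 0 0 10 0 0 0.8; 0 0 10 0 0 0.8; 0 0 10 0 0 0.8; 0 0 10 0 0 0.8; 0 0 10 0 0 0.8; 0 0 10 0 0 0.8; 0 0 10 0 0 0.8; 0 0 10 0 0 0.8; 0 0 0 0 0 0.2'
python3 -c "
from h import *
where(); c=cap('wrist','w1')"
```

```text
time_s: 0.93
eef_pos: [345.5, 164.2, 231.3]
ee_rot: [-0.0, 0.193, 0.981, 0.0]
force: [0.9, 0.7, -0.2]
grip_width: -0.001
grip_force: 0.0
time_s: 1.77
eef_pos: [493.6, -158.7, 230.8]
ee_rot: [-0.0, 0.193, 0.981, -0.0]
force: [0.7, 0.2, -0.1]
grip_width: 0.0
grip_force: 0.0
time_s: 2.6
eef_pos: [492.1, -155.6, 139.3]
ee_rot: [-0.002, 0.551, 0.835, -0.0]
force: [-0.5, -0.4, -0.1]
grip_width: -0.001
grip_force: 0.0
t 2.6 p [ 492.1 -155.6  139.3] yhead 23.18 z [-0.003  0.002 -1.   ] F [-0.5 -0.4 -0.1] grip -0.0
axis in tool [28.5 66.5 79.3] button [-76.4 156.   78.7]
```

View pics/w1.png

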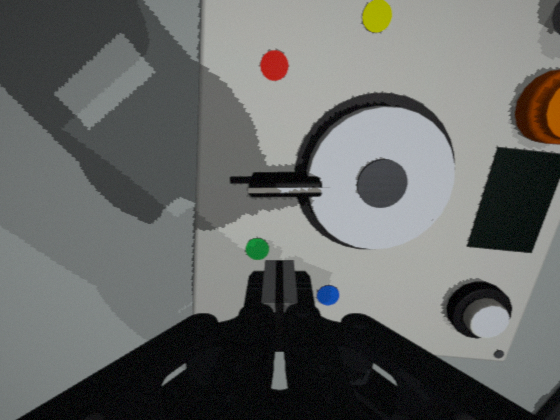

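The wrist view shows the shut fingers (around 280,270) on the green side of the tab (285,185), parallel to it and clear. Next I go down and make gentle contact.

```bash
python3 -m inch '0 0 6 0 0 0; 0 0 10 0 0 0; 0 0 10 0 0 0; 0 0 10 0 0 0; 0 0 10 0 0 0; 0 0 10 0 0 0; 0 0 10 0 0 0; 0 0 7 0 0 0; 0 0 3 0 0 0; 0 0 0 0 0 0'
python3 -m inch '1.5 0 0 0 0 0; 1.5 0 0 0 0 0; 1.5 0 0 0 0 0; 1.5 0 0 0 0 0; 1.5 0 0 0 0 0; 1 0 0 0 0 0; 1 0 0 0 0 0; 1 0 0 0 0 0; 1 0 0 0 0 0; 0 0 0 0 0 0'
python3 -c "
from h import *
where(); c=cap('wrist','w2'); print(pointer(cap('top')),pointer(cap('scene')))"
```

```text
time_s: 3.48
eef_pos: [492.8, -156.0, 64.5]
ee_rot: [-0.001, 0.549, 0.836, -0.0]
force: [0.3, 1.2, 0.6]
grip_width: -0.003
grip_force: 0.0
time_s: 4.32
eef_pos: [488.4, -145.4, 65.3]
ee_rot: [-0.0, 0.549, 0.836, -0.0]
force: [0.2, 0.4, 0.5]
grip_width: 0.002
grip_force: 0.0
t 4.32 p [ 488.4 -145.4   65.3] yhead 23.38 z [-0.  0. -1.] F [0.2 0.4 0.5] grip 0.0
axis in tool [17.7 65.7  5.3] button [-87.5 154.9   5.3]
[(np.float64(162.0), 75), (np.float64(163.0), 76), (np.float64(161.0), 79), (np.float64(164.0), 79), (np.float64(165.0), 81), (np.float64(166.0), 83), (np.float64(167.0), 85)] [(np.float64(211.0), 53), (np.float64(212.0), 54), (np.float64(213.0), 55), (np.float64(214.0), 56), (np.float64(215.0), 60), (np.float64(210.0), 62), (np.float64(216.0), 68)]
```

```bash
python3 -m inch '1 0 0 0 0 0; 1 0 0 0 0 0; 1 0 0 0 0 0; 1 0 0 0 0 0; 1 0 0 0 0 0; 1 0 0 0 0 0; 1 0 0 0 0 0; 0 0 0 0 0 0; 0 0 0 0 0 0; 0 0 0 0 0 0'
python3 -c "
from h import *
where()"
```

```text
time_s: 5.3
eef_pos: [485.6, -139.0, 65.3]
ee_rot: [-0.0, 0.549, 0.836, 0.0]
force: [-1.0, -2.6, -1.0]
grip_width: 0.004
grip_force: 1.3
t 5.3 p [ 485.6 -139.    65.3] yhead 23.38 z [-0.  0. -1.] F [-1.  -2.6 -1. ] grip 0.0
axis in tool [10.8 65.8  5.3] button [-94.5 154.9   5.2]
```

Contact is made, with about 3 N. Now I push along the arc at 3° per row.

```bash
python3 -m inch '1.7 -0.3 0 0 0 0.25; 3.5 -0.5 0 0 0 0.5; 3.5 -0.5 0 0 0 0.5; 3.5 -0.5 0 0 0 0.5; 3.5 -0.5 0 0 0 0.5; 3.5 -0.5 0 0 0 0.5; 3.5 -0.5 0 0 0 0.5; 3.5 -0.5 0 0 0 0.5; 3.5 -0.5 0 0 0 0.5; 1.7 -0.3 0 0 0 0.25'
python3 -c "
from h import *
where();c=cap('wrist','w3')"
```

```text
time_s: 6.13
eef_pos: [475.4, -109.3, 65.4]
ee_rot: [0.0, 0.73, 0.683, 0.0]
force: [1.6, -4.2, -1.8]
grip_width: -0.003
grip_force: 1.8
t 6.13 p [ 475.4 -109.3   65.4] yhead -3.77 z [ 0.001 -0.    -1.   ] F [ 1.6 -4.2 -1.8] grip -0.0
axis in tool [10.6 65.7  5.4] button [-42.4 193.1   5.5]
```

View pics/w3.png

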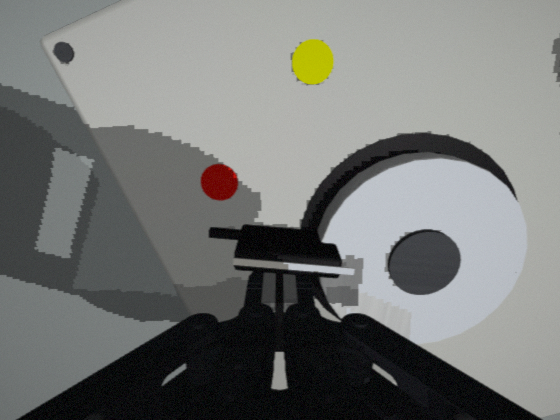

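The wrist view shows the fingers on the tab, the pointer tip at (210,232), red at (219,182) and yellow at (312,62), so the tab is turning well. I'll measure the pointer and yellow in this view.

```bash
cat >> h.py <<'E'
def wmeas(lo=105,hi=200,name=None):
    c=cap('wrist',name); h=cv2.cvtColor(c["image"],cv2.COLOR_RGB2HSV)
    m=cv2.inRange(h,(25,150,120),(35,255,255)); n,_,s,ce=cv2.connectedComponentsWithStats(m)
    i=1+np.argmax(s[1:,4]); y=ray(c,*ce[i],50)
    print("yellow",y.round(1),ang(y).round(1))
    A=np.arange(lo,hi,.5); S=np.array([np.mean([samp(c,a,r,55) for r in (92,95,98)]) for a in A]); d=A[S<S.min()+12]
    print("pointer",d.min(),d.max(),d.mean(),S.min()); return c
E
python3 -c "
from h import *
wmeas()
c=cap('wrist'); p=ray(c,210,232,55); print(p,ang(p))"
```

```text
yellow [496.6 -15.7  50. ] 117.4
pointer 171.5 173.5 172.5 6.517578125
[442.7098641  -90.46905134  55.        ] 172.7475438998457
```

```bash
python3 -m inch '1.7 -0.3 0 0 0 0.25; 3.5 -0.5 0 0 0 0.5; 3.5 -0.5 0 0 0 0.5; 3.5 -0.5 0 0 0 0.5; 3.5 -0.5 0 0 0 0.5; 3.5 -0.5 0 0 0 0.5; 3.5 -0.5 0 0 0 0.5; 3.5 -0.5 0 0 0 0.5; 3.5 -0.5 0 0 0 0.5; 1.7 -0.3 0 0 0 0.25'
python3 -m inch '1.7 -0.3 0 0 0 0.25; 3.5 -0.5 0 0 0 0.5; 3.5 -0.5 0 0 0 0.5; 3.5 -0.5 0 0 0 0.5; 3.5 -0.5 0 0 0 0.5; 3.5 -0.5 0 0 0 0.5; 3.5 -0.5 0 0 0 0.5; 1.7 -0.3 0 0 0 0.25; 0 0 0 0 0 0; 0 0 0 0 0 0'
python3 -c "
from h import *
where();wmeas(name='w4')"
```

```text
time_s: 7.12
eef_pos: [479.4, -78.4, 65.4]
ee_rot: [0.0, 0.869, 0.495, 0.0]
force: [0.1, -3.6, 0.4]
grip_width: -0.001
grip_force: 1.8
time_s: 7.95
eef_pos: [491.8, -57.2, 65.2]
ee_rot: [-0.0, 0.944, 0.329, -0.0]
force: [-1.3, -0.4, -0.5]
grip_width: 0.003
grip_force: 0.3
t 7.95 p [491.8 -57.2  65.2] yhead -51.53 z [-0.001  0.001 -1.   ] F [-1.3 -0.4 -0.5] grip 0.0
axis in tool [10.6 67.   5.1] button [ 69.3 191.8   5. ]
yellow [495.7 -16.1  50. ] 117.9
pointer 123.5 199.5 174.68072289156626 4.65625
```

View pics/w4.png

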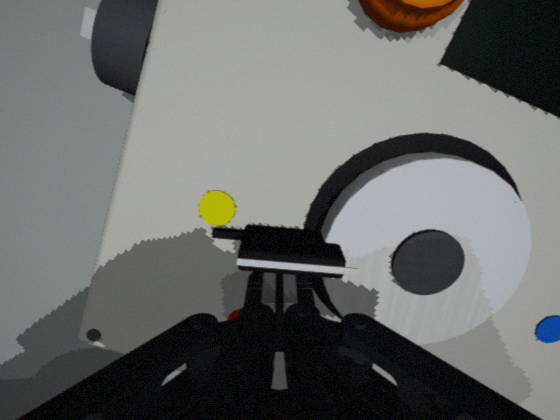

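The pointer tip (213,232) is just short of yellow (217,208), at about 124.6°. About 7.2° remain.

```bash
python3 -m inch '1.2 -0.15 0 0 0 0.15; 1.8 -0.25 0 0 0 0.25; 1.8 -0.25 0 0 0 0.25; 1.8 -0.25 0 0 0 0.25; 1.2 -0.15 0 0 0 0.15; 0.6 -0.1 0 0 0 0.1; 0 0 0 0 0 0; 0 0 0 0 0 0; 0 0 0 0 0 0; 0 0 0 0 0 0'
python3 -c "
from h import *
where();wmeas(hi=126,name='w5')"
```

```text
time_s: 8.83
eef_pos: [497.9, -51.5, 65.2]
ee_rot: [-0.0, 0.962, 0.271, -0.0]
force: [-3.4, -1.4, 0.9]
grip_width: 0.001
grip_force: 1.6
t 8.83 p [497.9 -51.5  65.2] yhead -58.5 z [-0.  0. -1.] F [-3.4 -1.4  0.9] grip 0.0
axis in tool [10.4 66.9  5.2] button [ 83.8 183.7   5.1]
yellow [495.3 -14.7  50. ] 117.7
pointer 116.0 118.5 117.25 11.696614583333334
```

```bash
python3 -m inch '-1 0 0 0 0 0; -3 0 0 0 0 0; -4 0 0 0 0 0; -4 0 0 0 0 0; -4 0 0 0 0 0; 0 0 -8 0 0 0; 0 0 -20 0 0 0; 0 0 -25 0 0 0; 0 0 -20 0 0 0; 0 0 -7 0 0 0'
python3 -c "
from h import *
where();wmeas(hi=150,name='w6')
for n in ('top','scene'): print(pointer(cap(n),100,150)[:4])"
```

```text
time_s: 9.72
eef_pos: [485.6, -60.4, 148.6]
ee_rot: [0.002, 0.962, 0.271, 0.002]
force: [0.7, -1.0, 0.5]
grip_width: 0.002
grip_force: 0.0
t 9.72 p [485.6 -60.4 148.6] yhead -58.52 z [ 0.005 -0.002 -1.   ] F [ 0.7 -1.   0.5] grip 0.0
axis in tool [25.3 65.4 88.9] button [ 98.7 182.1  89.6]
yellow [495.4 -15.1  50. ] 117.8
pointer 116.0 117.5 116.75 27.869140625
[(np.float64(122.0), 42), (np.float64(123.0), 45), (np.float64(121.0), 48), (np.float64(116.0), 57)]
[(np.float64(117.0), 62), (np.float64(116.0), 63), (np.float64(118.0), 73), (np.float64(115.0), 93)]
```

View pics/w6.png

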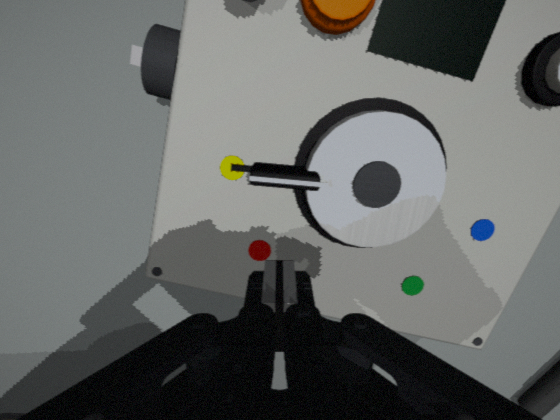

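The pointer lies on the yellow spot (232,167). Next is the zero button.

```bash
python3 -m inch '7 12.4 0 0 0 0; 10 18.5 0 0 0 0; 10.5 19.3 0 0 0 0; 10.5 19.3 0 0 0 0; 10.5 19.3 0 0 0 0; 10.5 19.3 0 0 0 0; 10.5 19.3 0 0 0 0; 10.5 19.3 0 0 0 0; 10.5 19.3 0 0 0 0; 8 14.6 0 0 0 0'
python3 -m inch '0 0 0 0 0 0; 0 0 6 0 0 0; 0 0 8 0 0 0; 0 0 8 0 0 0; 0 0 8 0 0 0; 0 0 8 0 0 0; 0 0 8 0 0 0; 0 0 8 0 0 0; 0 0 5 0 0 0; 0 0 0 0 0 0'
python3 -c "
from h import *
where();cap('wrist','w7')"
```

```text
time_s: 10.7
eef_pos: [663.3, -163.2, 142.8]
ee_rot: [-0.001, 0.963, 0.271, -0.001]
force: [-0.2, -0.1, -0.2]
grip_width: 0.0
grip_force: 0.0
time_s: 11.53
eef_pos: [662.2, -162.3, 84.8]
ee_rot: [-0.001, 0.963, 0.271, -0.001]
force: [0.9, 0.5, -0.5]
grip_width: 0.0
grip_force: 0.0
t 11.53 p [ 662.2 -162.3   84.8] yhead -58.52 z [-0.002  0.001 -1.   ] F [ 0.9  0.5 -0.5] grip 0.0
axis in tool [ -71.8 -113.4   25.1] button [ 1.6  3.4 24.8]
```

View pics/w7.png

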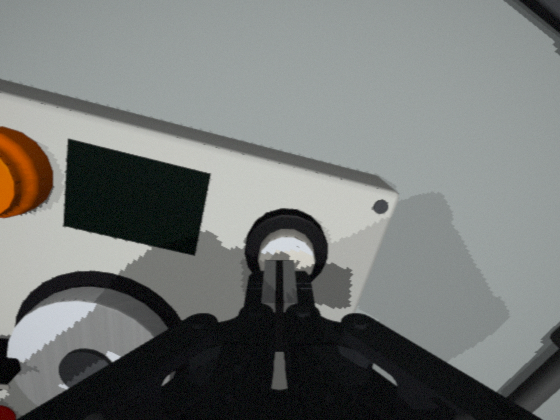

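The fingers (280,275) are over the white button (285,245). I'll centre them and press down slowly.

```bash
python3 -m inch '1 2 0 0 0 0; 0.6 1.4 0 0 0 0; 0 0 2 0 0 0; 0 0 2 0 0 0; 0 0 2 0 0 0; 0 0 2 0 0 0; 0 0 2 0 0 0; 0 0 1 0 0 0; 0 0 0 0 0 0; 0 0 0 0 0 0'
python3 -c "
from h import *
where()"
```

```text
time_s: 12.42
eef_pos: [665.9, -164.5, 75.3]
ee_rot: [-0.0, 0.963, 0.271, 0.0]
force: [-0.6, 0.4, -0.4]
grip_width: 0.001
grip_force: 0.0
t 12.42 p [ 665.9 -164.5   75.3] yhead -58.52 z [-0.  0. -1.] F [-0.6  0.4 -0.4] grip 0.0
axis in tool [ -73.8 -117.3   15.3] button [-0.4 -0.5 15.3]
```

```bash
python3 -m inch '0 0 1 0 0 0; 0 0 1 0 0 0; 0 0 1 0 0 0; 0 0 1 0 0 0; 0 0 1 0 0 0; 0 0 1 0 0 0; 0 0 1 0 0 0; 0 0 1 0 0 0; 0 0 0 0 0 0; 0 0 0 0 0 0'
python3 -m inch '0 0 1 0 0 0; 0 0 1 0 0 0; 0 0 1 0 0 0; 0 0 0 0 0 0; 0 0 0 0 0 0; 0 0 0 0 0 0; 0 0 0 0 0 0; 0 0 0 0 0 0; 0 0 0 0 0 0; 0 0 0 0 0 0'
```

```text
time_s: 13.25
eef_pos: [666.0, -164.6, 67.5]
ee_rot: [0.0, 0.962, 0.271, 0.0]
force: [-1.6, 0.2, 3.4]
grip_width: 0.0
grip_force: 1.8
time_s: 14.08
eef_pos: [666.1, -164.6, 66.8]
ee_rot: [0.001, 0.962, 0.271, 0.0]
force: [-8.8, 2.5, 18.0]
grip_width: 0.001
grip_force: 9.0
```

```bash
python3 -m inch '0 0 0.5 0 0 0; 0 0 0.5 0 0 0; 0 0 0 0 0 0; 0 0 0 0 0 0; 0 0 0 0 0 0; 0 0 0 0 0 0; 0 0 0 0 0 0; 0 0 0 0 0 0; 0 0 0 0 0 0; 0 0 0 0 0 0'
python3 -c "
from h import *
where();c=cap('scene'); cv2.imwrite('pics/s8.png',cv2.resize(c['image'][150:300,150:330],(720,600),interpolation=cv2.INTER_CUBIC)[:,:,::-1])"
```

```text
time_s: 14.92
eef_pos: [666.2, -164.7, 66.7]
ee_rot: [0.001, 0.962, 0.271, 0.001]
force: [-10.3, 3.6, 23.0]
grip_width: -0.002
grip_force: 11.7
t 14.92 p [ 666.2 -164.7   66.7] yhead -58.5 z [ 0.001 -0.001 -1.   ] F [-10.3   3.6  23. ] grip -0.0
axis in tool [ -73.9 -117.6    6.4] button [-0.5 -0.8  6.7]
```

View pics/s8.png

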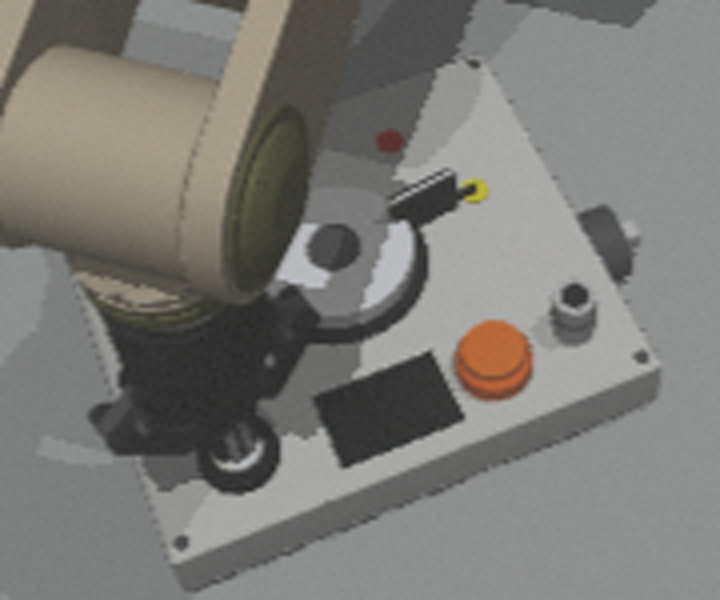

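The fingers rest on the white cap (235,450), stopped hard at z 66.7, so the button is fully down. The pointer is still on yellow (475,190). I'll lift off and check.

```bash
python3 -m inch '0 0 -2 0 0 0; 0 0 -3 0 0 0; 0 0 -5 0 0 0; 0 0 -10 0 0 0; 0 0 -15 0 0 0; 0 0 -15 0 0 0; 0 0 -15 0 0 0; 0 0 -15 0 0 0; 0 0 -10 0 0 0; 0 0 0 0 0 0'
python3 -m inch '0 0 0 0 0 0; 0 0 -10 0 0 0; 0 0 -10 0 0 0; 0 0 0 0 0 0; 0 0 0 0 0 0; 0 0 0 0 0 0; 0 0 0 0 0 0; 0 0 0 0 0 0; 0 0 0 0 0 0; 0 0 0 0 0 0'
python3 -c "
from h import *
where();c=cap('scene'); cv2.imwrite('pics/s9.png',cv2.resize(c['image'][150:300,150:330],(720,600),interpolation=cv2.INTER_CUBIC)[:,:,::-1]); print(pointer(c,100,150)[:4])"
```

```text
time_s: 15.8
eef_pos: [666.6, -164.9, 155.8]
ee_rot: [0.001, 0.962, 0.271, 0.001]
force: [-0.1, -0.7, 0.6]
grip_width: 0.002
grip_force: 0.0
time_s: 16.63
eef_pos: [665.9, -164.6, 173.1]
ee_rot: [-0.0, 0.962, 0.271, -0.0]
force: [0.5, -0.1, 0.0]
grip_width: 0.002
grip_force: 0.0
t 16.63 p [ 665.9 -164.6  173.1] yhead -58.52 z [-0.  0. -1.] F [ 0.5 -0.1  0. ] grip 0.0
axis in tool [ -73.7 -117.2  113.1] button [ -0.3  -0.5 113.1]
[(np.float64(117.0), 64), (np.float64(116.0), 66), (np.float64(118.0), 77), (np.float64(115.0), 98)]
```

View pics/s9.png

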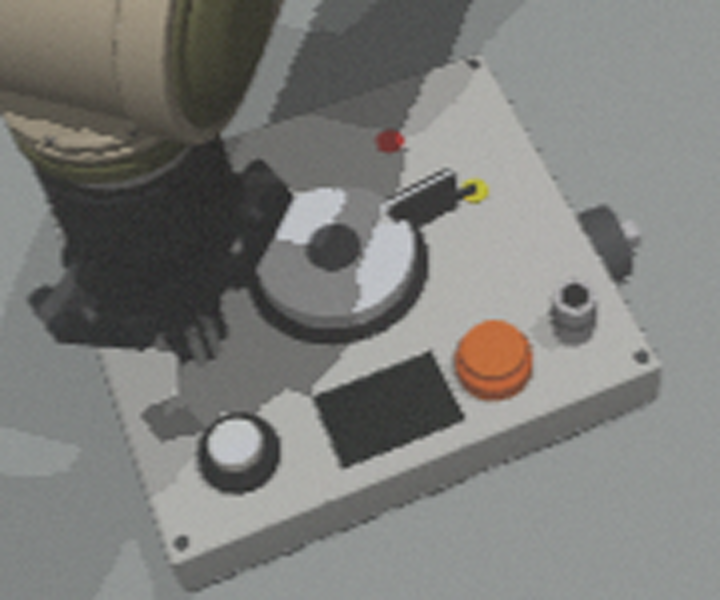

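The button is back up (235,440), the pointer stands on yellow (475,190), and the socket and cap are where they were. Handing in.

```bash
python3 -c "
from rig import ctrl
print(ctrl.finish_job())"
```

```text
the job is handed in; nothing more can be done
None
```

The selector's pointer stands on the yellow spot, the zero button was pressed fully down and came back up, no loose item was touched, and the job was handed in at about 17 s; no verdict was returned.

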